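Feel for the free cells of a flap-front rack and put two bottles away

ROBOT

A 6-joint arm with a two-finger parallel gripper is mounted at the origin on a cart in front of the work surface, level with it; the furniture and walls round the work are solid. World frame = base frame: x ahead of the robot, y to its left, z up, the work surface at z = 0. Lengths are in m, angles in rad, forces in N, time in s.
With the tool pointing down it reaches from about 0.375 to 0.975 m from the base axis. Payload 3.8 kg.
Tool frame: the origin (TCP) lies on the centre line of the jaws, within the pads' length; the fingertips stand 17 mm ahead of it and the grasp point (between the pads) lies 2 mm behind it (bot.tip_extent is the distance from the TCP to the fingertips, in m); z points along the fingers, y is the line along which they close (so a half turn about z gives the same grasp; the last joint's range is limited). The gripper opens to 85 mm and grips with 20 to 120 N. Pads are 22 mm wide; open, the fingers measure 114 mm over their backs; the gripper's body (76 mm by 85 mm) begins 54 mm behind the grasp point. The pads swing forward as they close: fully open they stand 13 mm farther back than shut.
Start: joints at [1.253, 0.264, 1.604, -0, 1.274, -0.037], TCP at [0.187, 0.649, 0.225] pointing down, gripper open.
Joint ranges: [-2.63, 2.63], [-0.94, 2.18], [0.31, 2.57], [-1.31, 4.45], [0, 2.66], [-2.55, 2.55]. Speed limits (rad/s): [2.57, 2.57, 3.14, 3.14, 3.14, 3.14].

INTERFACE

Orientations are given as a rotation vector (axis times angle).
In Python, from workcell import readout, read_camera, finish_job, bot gives the robot as it stands.
- The arm moves only by the tool jog_arm, never from a script. Its argument "deltas" is one flat list of numbers, 7 for each row, row after row: the shift along the tool's x, y, z in m, then the turn, a rotation vector about the tool's x, y, z in degrees, then the gripper command: -1 is shut, 1 is fully open, values between are in proportion. A call has 1 to 8 rows; each row is the pose to reach, as a shift and turn from the pose commanded when the call began, along the tool's axes at that moment; what a row does not reach only later rows make up. A row lasts 1/10 s, in which the tool goes at most 50 mm and 8.59 degrees, less where a joint would pass 70% of its speed; a pose out of reach is approached as far as the arm can. A call with a gripper value outside its range is refused whole. The fingers move at their own pace and stop on an object; "squeeze" is the grip in N (left out, the last holds). Time passes only in rows, so rows that repeat a pose let the fingers close. It gives the time, the measured TCP pose, the force, the opening and the grip force at its end, in the units of the state.
- readout.read_state(): the state, without advancing time (a new reading comes with each control period).
- read_camera(name): name is "scene" or "top"; returns a dict with "color" (400x640x3 uint8, blue, green, red), "fx", "fy", "cx", "cy" (pixels), "dist" ([k1, k2, p1, p2, k3] as OpenCV has them; the pictures are not rectified), "origin" and "attitude" of the camera in the world. Camera axes: x right, y down, z forward; pixel columns grow to the right and rows downward; lengths in m; the calibration is good to about 2 mm. A picture is of the moment at which its call begins. There is no depth.
- finish_job(): hands the job in; it is judged then, once.
The state is a dict: "time": time; "q": joint angles; "joint_vel": joint speeds; "joint_torque": joint torques, N m; "tool_pos": TCP position; "tcp_rot": TCP orientation; "wrist_force": force on the tool from outside, world axes, zero at the start; "torque": the same for the moment, N m; "width": opening from 0.0 (shut) to 1.0 (fully open); "grip_force": force on a finger pad.
Only numpy, scipy, OpenCV 4.12 (cv2) and the standard library are available. Lean on these libraries where they do the work, as an engineer would, in place of code of your own. Each camera call takes 0.05 s, during which the arm holds its last target. There are 200 camera calls.

TASK

Put the two bottles standing on the bench away in the sloping rack, cap outwards and pushed fully home. Each row has one free cell, but the flaps all look alike, so feel for it: the flap of a free cell swings in easily, that of a taken one stops almost at once. Do not disturb the padlock, the pliers or the tape measure.

Things in the scene. Friction and masses are not known exactly. Their poses are not given: they have to be found in the camera images.
- rack: dark steel stand that carries the grid box, fixed; origin on the bench below the face's centre, z up. In each row of the grid exactly one cell is free. A free cell's flap swings fully in against a weak spring (1 to 4 N, most near the hinge) and shuts again by itself. In a taken cell a stored part stands right behind the flap: it gives about 4 mm at its middle, then stops hard
- rack_grid: aluminium grid box, two rows of three cells; its face (146 mm up the slope x 206 mm) slopes to the robot. Origin: face centre, 108 mm above the bench; z square out of the face, 27 deg from vertical towards the robot; x up the slope; y left. Cells 64 (x) x 58 (y) mm inside, square to the face, floor 75 mm below it. Like steel flaps 6 mm below the face, hinged at the upper edge, open inwards
- bottle_1: closed round bottle, 178 mm tall: body 49 mm in diameter up to 125 mm, a sloping shoulder (no grip there), then a round straight cap, 39 mm in diameter, from 146 mm to the top; about 0.1 to 0.21 kg; standing upright on the bench. Origin: centre of its underside; z along the bottle towards the cap
- bottle_2: second bottle, identical to bottle_1. Behind both, 15 to 40 mm from them, stands a green steel toolbox, 170 mm high (about 200 mm at its carrying handle), an obstacle when carrying
- low_left (a point): centre of the mouth of the lower row's left cell (as seen from the robot), in the plane of the sloping face, at x=-35, y=66 mm in the rack_grid frame
- low_mid (a point): centre of the mouth of the lower row's middle cell (as seen from the robot), in the plane of the sloping face, at x=-35, y=0 mm in the rack_grid frame
- low_right (a point): centre of the mouth of the lower row's right cell (as seen from the robot), in the plane of the sloping face, at x=-35, y=-66 mm in the rack_grid frame
- high_left (a point): centre of the mouth of the higher row's left cell (as seen from the robot), in the plane of the sloping face, at x=35, y=66 mm in the rack_grid frame
- high_mid (a point): centre of the mouth of the higher row's middle cell (as seen from the robot), in the plane of the sloping face, at x=35, y=0 mm in the rack_grid frame
- high_right (a point): centre of the mouth of the higher row's right cell (as seen from the robot), in the plane of the sloping face, at x=35, y=-66 mm in the rack_grid frame
- padlock: padlock lying on the bench between the bottles, 77 x 50 x 21 mm; bystander; origin centre of the underside
- pliers: pliers lying right of the rack, 173 x 53 x 13 mm; bystander; origin centre of the underside
- tape_measure: tape measure standing behind the rack, 32 x 75 x 67 mm; bystander; origin centre of the underside

How it is judged:
By the outcome, as a careful person would: the job done as asked, in the order asked, and still so for the second after the job is handed in, with the robot touching nothing.
It also fails if it takes over 72 s, if anything falls off the work surface, if the arm or the gripper's body presses on something with over 40 N, if the wrist force passes 120 N, or if a joint passes its speed limit or range.

## Working session

There is one attempt and no reset: what is moved stays moved. The work goes in short steps, Python scripts to look and compute and a tool call to move; the robot and the scene stay as the last step left them, time stands still between calls to the robot, and variables do not carry over. Pictures are saved under pics/ and viewed, at most 10 in all, crops included, and the job is handed in when it is done.

Besides the shell and the picture viewer there is one more tool, called after "Request:" by a JSON object that holds its "op" and its "data", one argument or row to a line. jog_arm: Moves the arm, as the interface text tells. Its arguments: {"type":"object","properties":{"deltas":{"type":"array"},"squeeze":{"type":"number"}},"required":["deltas"]}

```bash
ls; mkdir -p pics; python3 - <<'E'
from workcell import readout, read_camera, bot
import cv2
for n in("scene","top"):
    c=read_camera(n); cv2.imwrite(f"pics/{n}0.png",c["color"])
    print({k:v for k,v in c.items() if k!="color"})
print(readout.read_state(), [a for a in dir(bot) if a[0]!='_'])
E
```

```text
pics
{'fx': 516.3328791182889, 'fy': 516.3328791182889, 'cx': 326.539607139309, 'cy': 198.6429897269356, 'dist': array([-0.07193249,  0.        ,  0.        ,  0.        ,  0.        ]), 'origin': array([-0.63691155,  0.67872191,  1.40269639]), 'attitude': array([-1.24279674,  2.2595265 , -0.98427904])}
{'fx': 399.50906698309876, 'fy': 399.50906698309876, 'cx': 313.0192572590713, 'cy': 202.98390137153922, 'dist': array([-0.0267204,  0.       ,  0.       ,  0.       ,  0.       ]), 'origin': array([ 0.46592528, -0.0985163 ,  1.32553627]), 'attitude': array([-2.20656556,  2.16237232, -0.07800819])}
{'time': 0.1, 'q': array([ 1.25309220e+00,  2.64668394e-01,  1.60526924e+00, -2.08624874e-07,
        1.27372393e+00, -3.69115267e-02]), 'joint_vel': array([ 0.00030821, -0.00240598, -0.0017451 , -0.00022762, -0.00187639,
       -0.00023342]), 'joint_torque': array([ 6.59792804e-04, -5.16708219e+01, -3.68589807e+01, -9.66662355e-05,
        6.30727125e-03, -1.83795464e-05]), 'tool_pos': array([0.1868458 , 0.64789968, 0.22377573]), 'tcp_rot': array([-0.43956906, -3.11031859,  0.00319857]), 'wrist_force': array([-0.66861286, -0.49419543,  0.6336169 ]), 'torque': array([-0.02709309, -0.01765631, -0.02395076]), 'grip_force': 0.0, 'width': 0.9981333576056886} ['MotionError', 'tip_extent']
```

View pics/scene0.png

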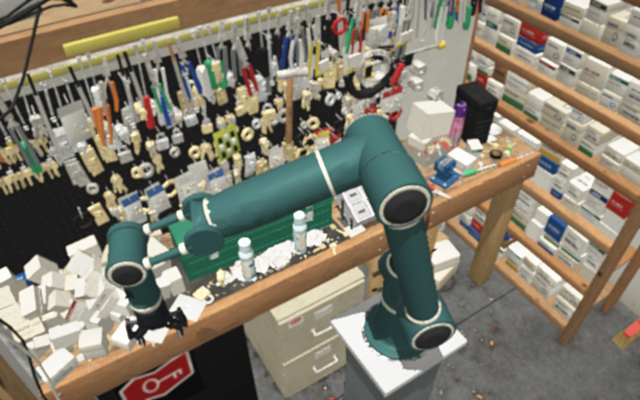

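View pics/top0.png

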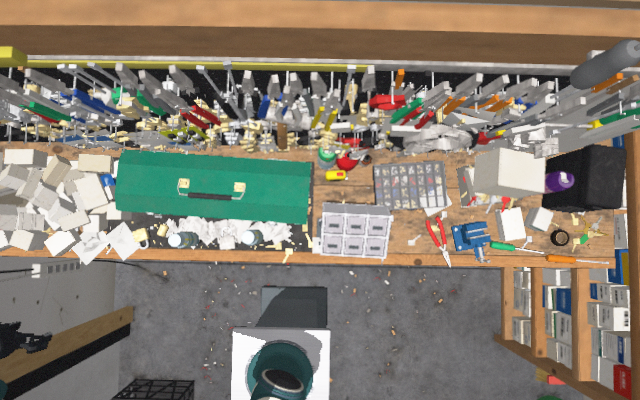

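The scene view shows the bottles at (246,258) and (299,230) in front of the green box, and the rack near (357,207). The top view shows the bottles at (183,240) and (253,238), and the rack face at (355,230). I'll enlarge both.

```bash
python3 - <<'E'
import cv2,numpy as np
t=cv2.imread("pics/top0.png")[190:280,150:410]; s=cv2.imread("pics/scene0.png")[175:285,200:460]
cv2.imwrite("pics/crop1.png",cv2.resize(np.vstack([t,s]),None,fx=3,fy=3,interpolation=cv2.INTER_CUBIC))
E
```

```text
(no output)
```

View pics/crop1.png

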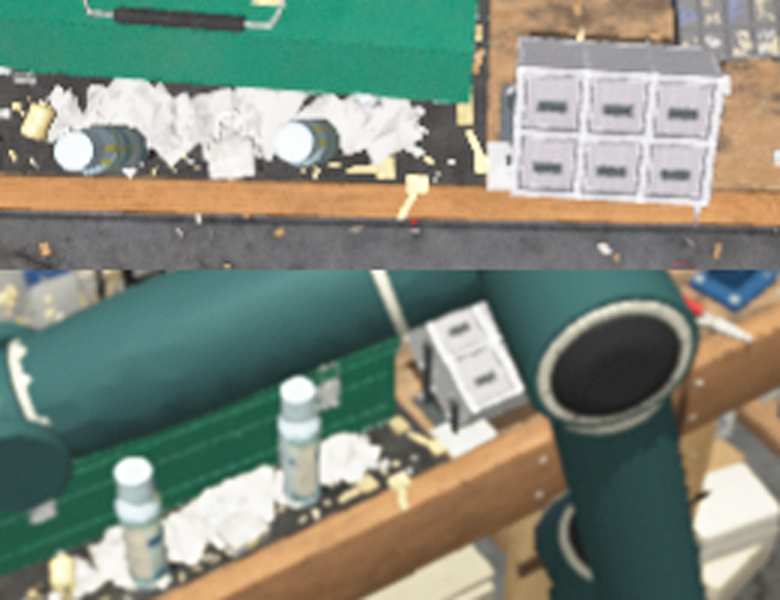

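```bash
cat > h.py <<'E'
import numpy as np,cv2
from scipy.spatial.transform import Rotation as R
from workcell import readout, read_camera, finish_job, bot
def ray(c,px):
    K=np.array([[c['fx'],0,c['cx']],[0,c['fy'],c['cy']],[0,0,1]])
    u=cv2.undistortPoints(np.array([[px]],float),K,c['dist'])[0,0]
    return R.from_rotvec(c['attitude']).apply([u[0],u[1],1])
def atz(c,px,z):
    d=ray(c,px);o=c['origin'];return o+d*(z-o[2])/d[2]
def proj(c,P):
    K=np.array([[c['fx'],0,c['cx']],[0,c['fy'],c['cy']],[0,0,1]])
    Rm=R.from_rotvec(c['attitude']).inv(); P=np.atleast_2d(P)
    return cv2.projectPoints(P,Rm.as_rotvec(),-Rm.apply(c['origin']),K,c['dist'])[0][:,0]
def grid(x,y,yaw):
    # columns gx(up slope, away), gy left, gz out (toward robot)
    t=np.radians(27);M=np.array([[np.cos(t),0,-np.sin(t)],[0,1,0],[np.sin(t),0,np.cos(t)]])
    return R.from_euler('z',yaw)*R.from_matrix(M), np.array([x,y,.108])
E
python3 - <<'E'
from h import *
from scipy.optimize import least_squares
t=read_camera("top");s=read_camera("scene")
ct=lambda x,y:((x+.5)/3-.5+150,(y+.5)/3-.5+190)
cs=lambda x,y:((x+.5)/3-.5+200,(y-270+.5)/3-.5+175)
for a,b in (((73,151),(135,466)),((293,143),(299,382))):
    p=atz(t,ct(*a),.178);q=atz(s,cs(*b),.178);print(p,q)
obs=np.array([ct(*p) for p in((519,66),(728,76),(514,193),(710,204))])
C=np.array([[.073,.103,0],[.073,-.103,0],[-.073,.103,0],[-.073,-.103,0]])
def f(v):
    r,o=grid(*v);return (proj(t,r.apply(C)+o)-obs).ravel()
z=least_squares(f,[.6,0,0]);print(z.x,z.fun)
r,o=grid(*z.x)
q=proj(s,r.apply(C)+o);print((q-[200,175])*3+[0,270])
for h in (0,.108):print(atz(t,ct(300,95),.17),atz(t,ct(470,102),.17),atz(t,ct(100,75),.17))
E
```

```text
[0.43394095 0.29967306 0.178     ] [0.44073398 0.29598506 0.178     ]
[0.44608198 0.08899545 0.178     ] [0.45782574 0.08323626 0.178     ]
[ 0.45833749 -0.22827188 -0.02916434] [ 0.33098427 -0.13897974 -0.04724923 -0.05913104 -0.53178539  0.31606126
  0.23461235 -0.11182208]
[[419.31685469 304.84643351]
 [556.46649754 250.24876454]
 [475.33880648 408.24823017]
 [612.66443365 348.39087415]]
[0.4921904  0.08499675 0.17      ] [ 0.48880473 -0.07902253  0.17      ] [0.5074792  0.27940759 0.17      ]
[0.4921904  0.08499675 0.17      ] [ 0.48880473 -0.07902253  0.17      ] [0.5074792  0.27940759 0.17      ]
```

```bash
cat >> h.py <<'E'
RK=[.4583,-.2283,-.0292]
B={1:(.434,.299),2:(.447,.088)}
DOWN=R.from_matrix(np.diag([-1.,1,-1]))
def cell(x,y,h,rk=None):
    """TCP pose over grid point x,y (m), h above face, tool square to the face"""
    r,o=grid(*(rk or RK)); return r.apply([x,y,h])+o, r*DOWN
def delta(p,rot,show=True):
    s=readout.read_state();T=R.from_rotvec(s['tcp_rot'])
    d=np.r_[T.inv().apply(np.array(p)-s['tool_pos']),np.degrees((T.inv()*rot).as_rotvec())]
    if show: print("delta",np.round(d[:3],4).tolist(),np.round(d[3:],2).tolist())
    return d
def st(rk=None):
    s=readout.read_state();r,o=grid(*(rk or RK));T=R.from_rotvec(s['tcp_rot'])
    print("t",s['time'],"tcp",s['tool_pos'].round(4),"q",s['q'].round(3),"F",s['wrist_force'].round(1),"w",round(s['width'],3),"g",s['grip_force'])
    print("grid tcp",r.inv().apply(s['tool_pos']-o).round(4),"Fgrid",r.inv().apply(s['wrist_force']).round(1),"tilt err",np.degrees(((r*DOWN).inv()*T).as_rotvec()).round(2))
E
python3 - <<'E'
from h import *
st(); print(bot.tip_extent)
delta((.42,.3,.36),DOWN)
delta((.42,-.1,.36),DOWN)
delta(*cell(-.035,0,.06))
E
```

```text
t 0.2 tcp [0.1869 0.6481 0.2241] q [ 1.253  0.264  1.605 -0.     1.274 -0.037] F [-1.2 -0.1 -0.4] w 1.001 g 0.0
grid tcp [-0.2118  0.8681  0.2382] Fgrid [-1.2 -0.1  0.2] tilt err [ 3.48 26.87 14.13]
0.017
delta [-0.3204, -0.2701, -0.1355] [-0.08, -0.01, -16.09]
delta [-0.4313, -0.6544, -0.1349] [-0.08, -0.01, -16.09]
delta [-0.447, -0.7813, 0.0797] [-3.48, -26.87, -14.13]
```

Request:
{"op": "jog_arm", "data": {
  "deltas": [0,0,-0.05,0,0,0,-1,0,0,-0.1,0,0,0,-1,-0.02,-0.015,-0.135,0,0,-4,-1,-0.055,-0.045,-0.135,0,0,-8,-1,-0.09,-0.08,-0.135,0,0,-12,-1,-0.125,-0.11,-0.135,0,0,-16,-1,-0.16,-0.14,-0.135,0,0,-16,-1,-0.195,-0.17,-0.135,0,0,-16,-1]
}}

```text
time: 1.0
tool_pos: [0.3278, 0.4295, 0.3599]
tcp_rot: [0.002, 3.141, 0.0]
wrist_force: [0.7, 0.7, 0.4]
width: 0.003
grip_force: 0.0
```

Request:
{"op": "jog_arm", "data": {
  "deltas": [-0.04,-0.03,0,0,0,0,-1,-0.05,-0.08,0,0,0,0,-1,-0.05,-0.13,0,0,0,0,-1,-0.05,-0.18,0,0,0,0,-1,-0.05,-0.23,0,0,0,0,-1,-0.05,-0.28,0,0,0,0,-1,-0.05,-0.33,0,0,0,0,-1,-0.05,-0.38,0,0,0,0,-1]
}}

```text
time: 1.8
tool_pos: [0.3761, 0.0503, 0.36]
tcp_rot: [0.001, 3.141, -0.0]
wrist_force: [0.7, -0.6, 0.2]
width: -0.0
grip_force: 0.0
```

```bash
python3 - <<'E'
from h import *
st()
delta(*cell(-.035,0,.06))
delta(*cell(-.042,0,.025))
E
```

```text
t 1.8 tcp [0.3761 0.0503 0.36  ] q [ 0.067 -0.376  1.969 -0.     1.547 -1.503] F [ 0.7 -0.6  0.2] w -0.0 g 0.0
grid tcp [0.0339 0.2761 0.2656] Fgrid [ 0.7 -0.5 -0.1] tilt err [-0.38 26.94 -1.6 ]
delta [-0.0238, -0.2769, 0.2145] [0.38, -26.94, 1.6]
delta [-0.0335, -0.2772, 0.2489] [0.38, -26.94, 1.6]
```

Request:
{"op": "jog_arm", "data": {
  "deltas": [-0.01,-0.05,0.02,0,-7,0.4,-1,-0.02,-0.1,0.04,0,-14,0.8,-1,-0.02,-0.15,0.07,0.2,-21,1.2,-1,-0.024,-0.2,0.1,0.4,-26.9,1.6,-1,-0.024,-0.24,0.13,0.4,-26.9,1.6,-1,-0.024,-0.277,0.15,0.4,-26.9,1.6,-1,-0.024,-0.277,0.185,0.4,-26.9,1.6,-1,-0.024,-0.277,0.2145,0.4,-26.9,1.6,-1]
}}

```text
time: 2.6
tool_pos: [0.4048, -0.2187, 0.1473]
tcp_rot: [0.066, 2.688, -0.025]
wrist_force: [0.0, 0.6, -1.2]
width: 0.003
grip_force: 0.0
```

```bash
python3 - <<'E'
from h import *
st()
delta(*cell(-.035,0,.015))
s=read_camera("scene");cv2.imwrite("pics/s1.png",cv2.resize(s['color'][110:310,200:500],None,fx=2.6,fy=2.6,interpolation=cv2.INTER_CUBIC))
t=read_camera("top")
r,o=grid(*RK)
E
```

```text
t 2.6 tcp [ 0.4048 -0.2187  0.1473] q [-0.772 -0.347  2.408  0.42   0.771 -2.551] F [ 0.   0.6 -1.2] w 0.003 g 0.0
grid tcp [-0.0301  0.0081  0.0594] Fgrid [-0.5  0.6 -1.1] tilt err [0.92 1.03 0.94]
delta [0.004, -0.0074, 0.0446] [-0.92, -1.03, -0.94]
```

View pics/s1.png

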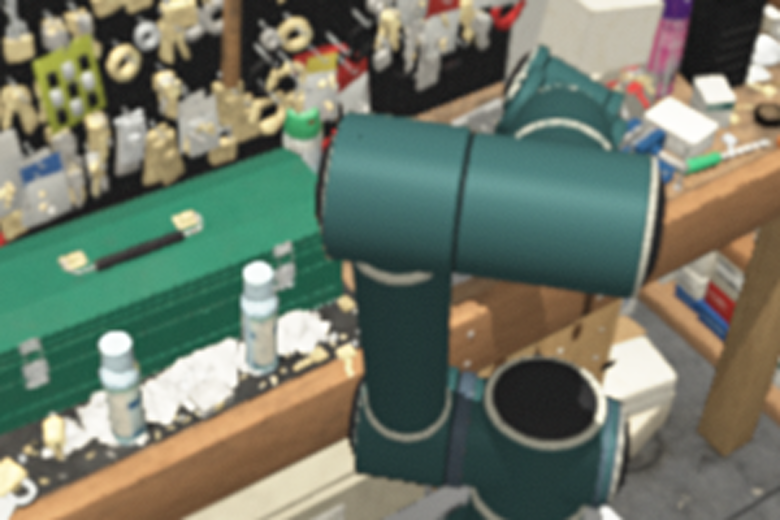

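The scene view shows both bottles undisturbed at crop positions (257,275) and (117,345), with the arm hiding the rack. Joint 6 is at its limit, so I'll use the half-turned tool pose.

Request:
{"op": "jog_arm", "data": {
  "deltas": [0,0,0,0,0,8.5,-1,0,0,0,0,0,17,-1,0,0,0,0,0,25.5,-1,0,0,0,0,0,34,-1,0,0,0,0,0,42.5,-1,0,0,0,0,0,51,-1,0,0,0,0,0,59.5,-1,0,0,0,0,0,68,-1]
}}

```text
time: 3.5
tool_pos: [0.4074, -0.2165, 0.1523]
tcp_rot: [1.579, 2.23, 0.335]
wrist_force: [0.1, -0.3, 0.1]
width: 0.004
grip_force: 0.0
```

Request:
{"op": "jog_arm", "data": {
  "deltas": [0,0,0,0,0,8.5,-1,0,0,0,0,0,17,-1,0,0,0,0,0,25.5,-1,0,0,0,0,0,34,-1,0,0,0,0,0,42.5,-1,0,0,0,0,0,51,-1,0,0,0,0,0,59.5,-1,0,0,0,0,0,68,-1]
}}

```text
time: 4.3
tool_pos: [0.4074, -0.2165, 0.1523]
tcp_rot: [2.703, 1.021, 0.614]
wrist_force: [-0.2, 0.6, -0.2]
width: -0.005
grip_force: 0.0
```

```bash
sed -i 's/np.diag(\[-1.,1,-1\])/np.diag([1.,-1,-1])/' h.py; python3 - <<'E'
from h import *
st()
delta(*cell(-.035,0,.015))
E
```

```text
t 4.3 tcp [ 0.4074 -0.2165  0.1523] q [-0.765 -0.354  2.404  0.42   0.777 -0.172] F [-0.2  0.6 -0.2] w -0.005 g 0.0
grid tcp [-0.0255  0.0103  0.0627] Fgrid [-0.3  0.6 -0. ] tilt err [ -0.54  -1.04 -43.27]
delta [-0.013, 0.0009, 0.048] [0.54, 1.04, 43.27]
```

Request:
{"op": "jog_arm", "data": {
  "deltas": [0,0,0,0,0,8.5,-1,0,0,0,0,0,17,-1,0,0,0,0.2,0.4,25.5,-1,-0.013,0.001,0.01,0.5,1,34,-1,-0.013,0.001,0.02,0.5,1,42.5,-1,-0.013,0.001,0.03,0.5,1,43.3,-1,-0.013,0.001,0.04,0.5,1,43.3,-1,-0.013,0.001,0.048,0.5,1,43.3,-1]
}}

```text
time: 5.1
tool_pos: [0.42, -0.2269, 0.1031]
tcp_rot: [3.048, -0.034, 0.728]
wrist_force: [0.3, 0.0, -0.3]
width: -0.002
grip_force: 0.0
```

```bash
python3 - <<'E'
from h import *
st()
delta(*cell(-.035,0,.015))
E
```

```text
t 5.1 tcp [ 0.42   -0.2269  0.1031] q [-0.78  -0.233  2.425  0.525  0.663  0.442] F [ 0.3  0.  -0.3] w -0.002 g 0.0
grid tcp [-0.0363  0.0002  0.013 ] Fgrid [ 0.2  0.  -0.4] tilt err [ 0.01 -0.14 -0.37]
delta [0.0013, 0.0003, -0.002] [-0.01, 0.14, 0.37]
```

Request:
{"op": "jog_arm", "data": {
  "deltas": [0,0,0.002,0,0,0,-1,0,0,0.004,0,0,0,-1,0,0,0.006,0,0,0,-1,0,0,0.008,0,0,0,-1,0,0,0.008,0,0,0,-1]
}}

```text
time: 5.6
tool_pos: [0.4229, -0.2271, 0.0958]
tcp_rot: [3.049, -0.04, 0.727]
wrist_force: [-0.9, -0.1, -0.1]
width: 0.001
grip_force: 0.0
```

```bash
python3 - <<'E'
from h import *
st()
E
```

```text
t 5.6 tcp [ 0.4229 -0.2271  0.0958] q [-0.774 -0.214  2.427  0.536  0.643  0.436] F [-0.9 -0.1 -0.1] w 0.001 g 0.0
grid tcp [-0.0371  0.0002  0.0052] Fgrid [-0.8 -0.1  0.3] tilt err [ 0.02 -0.18 -0.18]
```

Request:
{"op": "jog_arm", "data": {
  "deltas": [0,0,0.002,0,0,0,-1,0,0,0.004,0,0,0,-1,0,0,0.006,0,0,0,-1,0,0,0.006,0,0,0,-1]
}}

```text
time: 6.0
tool_pos: [0.4255, -0.227, 0.0901]
tcp_rot: [3.049, -0.04, 0.726]
wrist_force: [-0.6, -0.7, -0.6]
width: -0.001
grip_force: 0.0
```

```bash
python3 - <<'E'
from h import *
st()
E
```

```text
t 6.0 tcp [ 0.4255 -0.227   0.0901] q [-0.769 -0.199  2.428  0.545  0.628  0.428] F [-0.6 -0.7 -0.6] w -0.001 g 0.0
grid tcp [-0.0374  0.0003 -0.001 ] Fgrid [-0.8 -0.7 -0.2] tilt err [ 0.04 -0.21 -0.16]
```

Request:
{"op": "jog_arm", "data": {
  "deltas": [0,0,0.003,0,0,0,-1,0,0,0.006,0,0,0,-1,0,0,0.009,0,0,0,-1,0,0,0.012,0,0,0,-1,0,0,0.012,0,0,0,-1]
}}

```text
time: 6.5
tool_pos: [0.4309, -0.2272, 0.0793]
tcp_rot: [3.049, -0.04, 0.726]
wrist_force: [-0.6, 0.0, 0.4]
width: 0.002
grip_force: 0.2
```

```bash
python3 - <<'E'
from h import *
st()
t=read_camera("top");cv2.imwrite("pics/t2.png",cv2.resize(t['color'][150:290,240:430],None,fx=4,fy=4,interpolation=cv2.INTER_CUBIC))
E
```

```text
t 6.5 tcp [ 0.4309 -0.2272  0.0793] q [-0.758 -0.168  2.428  0.564  0.597  0.412] F [-0.6  0.   0.4] w 0.002 g 0.1786441562580876
grid tcp [-0.0375  0.0003 -0.0132] Fgrid [-0.3 -0.   0.7] tilt err [ 0.05 -0.21 -0.16]
```

View pics/t2.png

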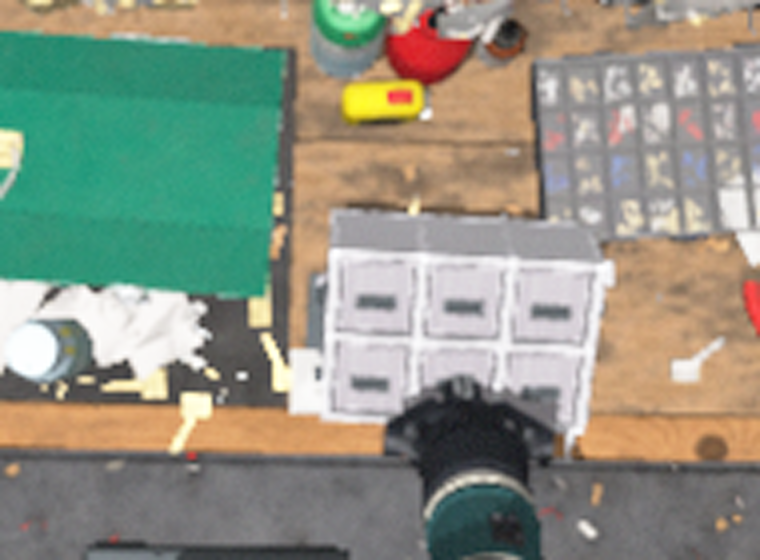

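The top view shows the gripper inside the low_mid cell at (460,385) with the rest unmoved. The fingertips are about 30 mm in with under 1 N of force, so low_mid is free. Next I probe high_mid.

Request:
{"op": "jog_arm", "data": {
  "deltas": [0,0,-0.02,0,0,0,-1,0,0,-0.045,0,0,0,-1,0.036,0,-0.045,0,0.1,0.1,-1,0.0725,0,-0.045,0,0.2,0.2,-1,0.0725,0,-0.025,0,0.2,0.2,-1,0.0725,0,-0.025,0,0.2,0.2,-1]
}}

```text
time: 7.15
tool_pos: [0.4848, -0.228, 0.1339]
tcp_rot: [3.05, -0.043, 0.731]
wrist_force: [-0.8, 0.6, -0.3]
width: 0.0
grip_force: 0.0
```

Request:
{"op": "jog_arm", "data": {
  "deltas": [0,0,0.002,0,0,0,-1,0,0,0.004,0,0,0,-1,0,0,0.006,0,0,0,-1,0,0,0.008,0,0,0,-1,0,0,0.008,0,0,0,-1]
}}

```text
time: 7.65
tool_pos: [0.4877, -0.2288, 0.1274]
tcp_rot: [3.048, -0.046, 0.732]
wrist_force: [-0.2, -0.1, -1.2]
width: -0.001
grip_force: 0.0
```

```bash
python3 - <<'E'
from h import *
st()
E
```

```text
t 7.65 tcp [ 0.4877 -0.2288  0.1274] q [-0.664 -0.146  2.305  0.464  0.646  0.611] F [-0.2 -0.1 -1.2] w -0.001 g 0.0
grid tcp [0.035  0.0003 0.004 ] Fgrid [-0.7 -0.1 -0.9] tilt err [0.02 0.   0.05]
```

Request:
{"op": "jog_arm", "data": {
  "deltas": [0,0,0.002,0,0,0,-1,0,0,0.004,0,0,0,-1,0,0,0.006,0,0,0,-1,0,0,0.006,0,0,0,-1]
}}

```text
time: 8.05
tool_pos: [0.4906, -0.2287, 0.1219]
tcp_rot: [3.049, -0.045, 0.732]
wrist_force: [-0.9, -0.5, -0.3]
width: -0.002
grip_force: 0.0
```

```bash
python3 - <<'E'
from h import *
st()
E
```

```text
t 8.05 tcp [ 0.4906 -0.2287  0.1219] q [-0.659 -0.132  2.305  0.471  0.632  0.606] F [-0.9 -0.5 -0.3] w -0.002 g 0.0
grid tcp [ 0.0351  0.0005 -0.0023] Fgrid [-0.9 -0.5  0.2] tilt err [ 0.04 -0.01  0.04]
```

Request:
{"op": "jog_arm", "data": {
  "deltas": [0,0,0.003,0,0,0,-1,0,0,0.006,0,0,0,-1,0,0,0.009,0,0,0,-1,0,0,0.012,0,0,0,-1,0,0,0.012,0,0,0,-1]
}}

```text
time: 8.55
tool_pos: [0.4962, -0.2291, 0.1117]
tcp_rot: [3.048, -0.045, 0.732]
wrist_force: [-5.4, 0.7, 4.3]
width: 0.001
grip_force: 3.3
```

```bash
python3 - <<'E'
from h import *
st()
E
```

```text
t 8.55 tcp [ 0.4962 -0.2291  0.1117] q [-0.652 -0.106  2.305  0.484  0.606  0.594] F [-5.4  0.7  4.3] w 0.001 g 3.348442381247878
grid tcp [ 0.0355  0.0003 -0.0139] Fgrid [-2.8  0.5  6.3] tilt err [0.03 0.   0.01]
```

Request:
{"op": "jog_arm", "data": {
  "deltas": [0,0,0.001,0,0,0,-1,0,0,0.002,0,0,0,-1,0,0,0.003,0,0,0,-1,0,0,0.003,0,0,0,-1]
}}

```text
time: 8.95
tool_pos: [0.4971, -0.2292, 0.1105]
tcp_rot: [3.048, -0.042, 0.732]
wrist_force: [-20.7, 2.6, 22.3]
width: -0.004
grip_force: 15.0
```

```bash
python3 - <<'E'
from h import *
st()
E
```

```text
t 8.95 tcp [ 0.4971 -0.2292  0.1105] q [-0.651 -0.103  2.305  0.486  0.604  0.591] F [-20.7   2.6  22.3] w -0.004 g 15.033052638173103
grid tcp [ 0.0357  0.0003 -0.0153] Fgrid [-8.4  2.  29.3] tilt err [ 0.05 -0.   -0.09]
```

```bash
python3 - <<'E'
import cv2,numpy as np
t=cv2.imread("pics/top0.png")[195:265,310:400]; s=cv2.imread("pics/scene0.png")[175:245,325:415]
b=np.hstack([cv2.resize(i,None,fx=4.4,fy=8,interpolation=cv2.INTER_CUBIC) if 0 else cv2.resize(i,None,fx=4.4,fy=4.4,interpolation=cv2.INTER_CUBIC) for i in(t,s)])
cv2.imwrite("pics/r1.png",b);print(b.shape)
E
```

```text
(308, 792, 3)
```

View pics/r1.png

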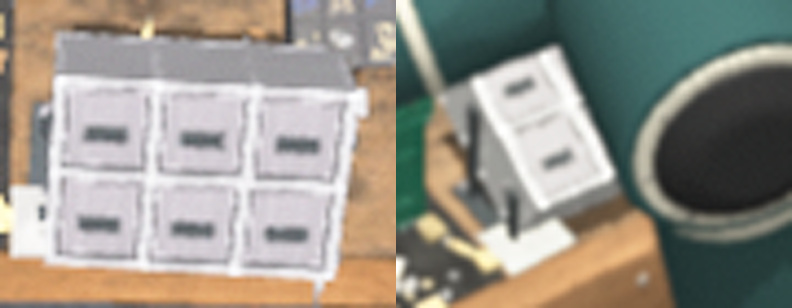

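```bash
python3 - <<'E'
from h import *
from scipy.optimize import least_squares
t=read_camera("top");s=read_camera("scene")
f44=lambda p,o:((p[0]+.5)/4.4-.5+o[0],(p[1]+.5)/4.4-.5+o[1])
ot=np.array([f44(p,(310,195)) for p in((57,80),(364,94),(46,262),(337,277))])
os_=np.array([f44((a-396,b),(325,175)) for a,b in((475,83),(540,207))])
C=np.array([[.073,.103,0],[.073,-.103,0],[-.073,.103,0],[-.073,-.103,0]])
def f(v,sc=1,tp=1):
    r,o=grid(*v[:3])
    if len(v)>3:o=o+[0,0,v[3]]
    P=r.apply(C)+o
    return np.r_[tp*(proj(t,P)-ot).ravel(),sc*(proj(s,P[[0,2]])-os_).ravel()]
for v0 in([.45,-.2,0],[.45,-.2,0,0]):
    z=least_squares(f,v0);print(z.x.round(4),z.fun.round(2))
E
```

```text
[ 0.4544 -0.2267 -0.019 ] [-0.37  0.38 -0.81 -0.09  0.07  1.76  0.07  0.91 -2.57 -5.88  1.69  0.36]
[ 0.4564 -0.2299 -0.0323 -0.0184] [ 0.87 -0.42 -0.67 -0.02  0.73  0.34 -0.27  0.33 -2.25 -3.07  1.44  3.1 ]
```

```bash
python3 - <<'E'
from h import *
t=read_camera("top");s=read_camera("scene")
f44=lambda p,o:((p[0]+.5)/4.4-.5+o[0],(p[1]+.5)/4.4-.5+o[1])
def tri(a,b):
    A=[];y=[]
    for c,p in((t,a),(s,b)):
        d=ray(c,p);d/=np.linalg.norm(d);M=np.eye(3)-np.outer(d,d);A.append(M);y.append(M@c['origin'])
    x,res,*_=np.linalg.lstsq(np.vstack(A),np.hstack(y),rcond=None);return x,res**.5
r,o=grid(*RK)
for a,b in(((105,133),(520,87)),((98,225),(557,158)),((57,80),(475,83)),((46,262),(540,207))):
    x,e=tri(f44(a,(310,195)),f44((b[0]-396,b[1]),(325,175)));print(x.round(4),e,r.inv().apply(x-o).round(4))
ct=lambda x,y:((x+.5)/3-.5+150,(y+.5)/3-.5+190)
cs=lambda x,y:((x+.5)/3-.5+200,(y-270+.5)/3-.5+175)
for a,b in (((73,151),(135,471)),((293,143),(299,389))):print(tri(ct(*a),cs(*b)))
print([ (proj(s,readout.read_state()['tool_pos']), proj(t,readout.read_state()['tool_pos']))])
E
```

```text
[ 0.488  -0.1602  0.1161] [0.0001534] [ 0.0284  0.069  -0.0054]
[ 0.4248 -0.1567  0.0871] [0.00201739] [-0.0412  0.0706 -0.0025]
[ 0.5211 -0.1309  0.1096] [0.00722057] [ 0.0541  0.0992 -0.0258]
[ 0.3974 -0.1211  0.0722] [0.00190144] [-0.0733  0.1054 -0.0028]
(array([0.43388731, 0.29939055, 0.17851116]), array([0.00017085]))
(array([0.44642745, 0.08920423, 0.17953348]), array([0.00078489]))
[(array([[366.52543646, 187.47521868]]), array([[356.08751364, 222.35418743]]))]
```

The handles triangulate to within 3 mm of the assumed face height and the caps to z≈0.178, so the rack pose holds. The hard stop at TCP h=-15 mm means high_mid is taken, with the effective shut tip shorter than stated. Next I probe high_left with the same reference depth.

Request:
{"op": "jog_arm", "data": {
  "deltas": [0,0,-0.02,0,0,0,-1,0,0,-0.04,0,0,0,-1,0,-0.04,-0.04,0,0,0,-1,0,-0.066,-0.04,0,0,0,-1,0,-0.066,-0.02,0,0,0,-1,0,-0.066,-0.01,0,0,0,-1,0,-0.066,-0.005,0,0,0,-1,0,-0.066,-0.005,0,0,0,-1]
}}

```text
time: 9.95
tool_pos: [0.4969, -0.163, 0.1123]
tcp_rot: [3.05, -0.046, 0.73]
wrist_force: [-0.2, -0.2, 0.6]
width: -0.001
grip_force: 0.2
```

Request:
{"op": "jog_arm", "data": {
  "deltas": [0,0,0.001,0,0,0,-1,0,0,0.002,0,0,0,-1,0,0,0.003,0,0,0,-1,0,0,0.004,0,0,0,-1,0,0,0.004,0,0,0,-1]
}}

```text
time: 10.45
tool_pos: [0.4989, -0.1636, 0.1111]
tcp_rot: [3.047, -0.044, 0.733]
wrist_force: [-13.0, 0.0, 13.0]
width: -0.002
grip_force: 8.9
```

```bash
python3 - <<'E'
from h import *
st()
E
```

```text
t 10.45 tcp [ 0.4989 -0.1636  0.1111] q [-0.506 -0.172  2.362  0.402  0.562  0.794] F [-13.   0.  13.] w -0.002 g 8.904900066554546
grid tcp [ 0.0359  0.0658 -0.0148] Fgrid [-5.7 -0.3 17.5] tilt err [-0.01  0.04 -0.02]
```

high_left stops hard at the same depth, so it is taken too. I'll confirm high_right.

Request:
{"op": "jog_arm", "data": {
  "deltas": [0,0,-0.025,0,0,0,-1,0,0.02,-0.04,0,0,0,-1,0,0.07,-0.04,0,0,0,-1,0,0.115,-0.04,0,0,0,-1,0,0.132,-0.04,0,0,0,-1,0,0.132,-0.02,0,0,0,-1,0,0.132,-0.008,0,0,0,-1,0,0.132,-0.004,0,0,0,-1]
}}

```text
time: 11.25
tool_pos: [0.4927, -0.2942, 0.1116]
tcp_rot: [3.051, -0.046, 0.73]
wrist_force: [-0.9, -0.1, 0.1]
width: -0.004
grip_force: 0.3
```

Request:
{"op": "jog_arm", "data": {
  "deltas": [0,0,0.002,0,0,0,-1,0,0,0.004,0,0,0,-1,0,0,0.006,0,0,0,-1,0,0,0.006,0,0,0,-1]
}}

```text
time: 11.65
tool_pos: [0.4963, -0.2948, 0.1084]
tcp_rot: [3.048, -0.044, 0.733]
wrist_force: [0.0, -0.3, 0.7]
width: -0.002
grip_force: 0.3
```

```bash
python3 - <<'E'
from h import *
st()
E
```

```text
t 11.65 tcp [ 0.4963 -0.2948  0.1084] q [-0.769 -0.019  2.232  0.54   0.64   0.44 ] F [ 0.  -0.3  0.7] w -0.002 g 0.2537306025624275
grid tcp [ 0.0358 -0.0653 -0.0178] Fgrid [ 0.3 -0.3  0.6] tilt err [ 0.02  0.05 -0.01]
```

high_right is free. Next I recheck low_mid at greater depth.

Request:
{"op": "jog_arm", "data": {
  "deltas": [0,0,-0.03,0,0,0,-1,0,0,-0.045,0,0,0,-1,-0.03,-0.03,-0.045,0,0,0,-1,-0.06,-0.055,-0.045,0,0,0,-1,-0.071,-0.065,-0.045,0,0,0,-1,-0.071,-0.065,-0.02,0,0,0,-1,-0.071,-0.065,-0.006,0,0,0,-1,-0.071,-0.065,-0.006,0,0,0,-1]
}}

```text
time: 12.45
tool_pos: [0.4319, -0.2276, 0.0802]
tcp_rot: [3.05, -0.045, 0.731]
wrist_force: [-0.6, -0.1, -0.1]
width: 0.005
grip_force: 0.2
```

Request:
{"op": "jog_arm", "data": {
  "deltas": [0,0,0.002,0,0,0,-1,0,0,0.004,0,0,0,-1,0,0,0.006,0,0,0,-1,0,0,0.006,0,0,0,-1]
}}

```text
time: 12.85
tool_pos: [0.4347, -0.2286, 0.0782]
tcp_rot: [3.048, -0.041, 0.733]
wrist_force: [-26.0, 4.8, 28.3]
width: 0.005
grip_force: 18.9
```

```bash
python3 - <<'E'
from h import *
st()
E
```

```text
t 12.85 tcp [ 0.4347 -0.2286  0.0782] q [-0.757 -0.158  2.425  0.576  0.59   0.403] F [-26.    4.8  28.3] w 0.005 g 18.896962255239487
grid tcp [-0.0346 -0.001  -0.0159] Fgrid [-10.4   4.   37. ] tilt err [ 0.04  0.05 -0.14]
```

low_mid is taken after all. Next is low_right.

Request:
{"op": "jog_arm", "data": {
  "deltas": [0,0,-0.03,0,0,0,-1,0,0,-0.045,0,0,0,-1,0,0.04,-0.045,0,0,0,-1,0,0.066,-0.045,0,0,0,-1,0,0.066,-0.025,0,0,0,-1,0,0.066,-0.012,0,0,0,-1,0,0.066,-0.008,0,0,0,-1,0,0.066,-0.008,0,0,0,-1]
}}

```text
time: 13.65
tool_pos: [0.4288, -0.2929, 0.0819]
tcp_rot: [3.051, -0.044, 0.731]
wrist_force: [-0.2, -0.3, 0.4]
width: -0.001
grip_force: 0.2
```

Request:
{"op": "jog_arm", "data": {
  "deltas": [0,0,0.002,0,0,0,-1,0,0,0.004,0,0,0,-1,0,0,0.006,0,0,0,-1,0,0,0.006,0,0,0,-1]
}}

```text
time: 14.05
tool_pos: [0.4321, -0.2941, 0.0777]
tcp_rot: [3.048, -0.045, 0.733]
wrist_force: [0.4, -0.2, 0.5]
width: 0.001
grip_force: 0.2
```

```bash
python3 - <<'E'
from h import *
st()
E
```

```text
t 14.05 tcp [ 0.4321 -0.2941  0.0777] q [-0.881 -0.064  2.344  0.618  0.631  0.256] F [ 0.4 -0.2  0.5] w 0.001 g 0.2122613461688161
grid tcp [-0.0354 -0.0666 -0.016 ] Fgrid [ 0.6 -0.2  0.2] tilt err [0.01 0.04 0.01]
```

Request:
{"op": "jog_arm", "data": {
  "deltas": [0,0,0.002,0,0,0,-1,0,0,0.004,0,0,0,-1,0,0,0.006,0,0,0,-1,0,0,0.008,0,0,0,-1,0,0,0.008,0,0,0,-1]
}}

```text
time: 14.55
tool_pos: [0.4354, -0.2941, 0.07]
tcp_rot: [3.049, -0.045, 0.732]
wrist_force: [-0.9, -0.9, 0.4]
width: -0.002
grip_force: 0.3
```

```bash
python3 - <<'E'
from h import *
st()
delta((.447,.088,.36),DOWN)
E
```

```text
t 14.55 tcp [ 0.4354 -0.2941  0.07  ] q [-0.874 -0.045  2.344  0.631  0.614  0.245] F [-0.9 -0.9  0.4] w -0.002 g 0.2553060738136992
grid tcp [-0.0359 -0.0664 -0.0243] Fgrid [-0.6 -0.9  0.7] tilt err [ 0.04 -0.01  0.04]
delta [0.1317, -0.3825, -0.2579] [0.34, -26.99, -1.67]
```

low_right is free too. Now I go to bottle_2.

Request:
{"op": "jog_arm", "data": {
  "deltas": [0,0,-0.045,0,0,0,-1,0,0,-0.09,0,0,0,-1,0.02,0,-0.13,0,-4,0,0,0.04,-0.05,-0.17,0,-10,-0.5,1,0.06,-0.09,-0.2,0.1,-18,-1,1,0.08,-0.13,-0.23,0.2,-26,-1.4,1,0.1,-0.175,-0.245,0.3,-27,-1.7,1,0.11,-0.22,-0.255,0.3,-27,-1.7,1]
}}

```text
time: 15.35
tool_pos: [0.4227, -0.0933, 0.3416]
tcp_rot: [3.14, 0.001, 0.004]
wrist_force: [1.0, 0.2, -0.2]
width: 0.991
grip_force: 0.0
```

Request:
{"op": "jog_arm", "data": {
  "deltas": [0,-0.05,0,0,0,0,1,0,-0.1,0,0,0,0,1,0,-0.14,0,0,0,0,1,0,-0.14,0,0,0,0,1]
}}

```text
time: 15.75
tool_pos: [0.4202, 0.0495, 0.3389]
tcp_rot: [-3.141, -0.011, -0.0]
wrist_force: [1.5, -0.8, -0.7]
width: 0.997
grip_force: 0.0
```

```bash
python3 - <<'E'
from h import *
st()
delta((.447,.089,.25),DOWN)
E
```

```text
t 15.75 tcp [0.4202 0.0495 0.3389] q [ 5.800e-02 -2.800e-01  1.938e+00  1.000e-03  1.483e+00  1.621e+00] F [ 1.5 -0.8 -0.7] w 0.997 g 0.0
grid tcp [0.0637 0.2766 0.2267] Fgrid [ 1.  -0.8 -1.3] tilt err [  0.55 -26.99  -2.03]
delta [0.027, -0.0392, 0.089] [-0.06, -0.01, 0.41]
```

Move above the bottle and look from both cameras.

Request:
{"op": "jog_arm", "data": {
  "deltas": [0.01,-0.02,0,0,0,0,1,0.027,-0.039,0,0,0,0.4,1,0.027,-0.039,0.04,0,0,0.4,1,0.027,-0.039,0.089,0,0,0.4,1,0.027,-0.039,0.089,0,0,0.4,1]
}}

```text
time: 16.25
tool_pos: [0.4409, 0.0825, 0.2408]
tcp_rot: [3.137, -0.011, -0.028]
wrist_force: [-1.1, 0.2, -1.0]
width: 0.998
grip_force: 0.0
```

```bash
python3 - <<'E'
from h import *
st()
o=[]
p=readout.read_state()['tool_pos']
for n,(y0,x0) in(("top",(180,200)),("scene",(150,250))):
    c=read_camera(n);i=cv2.resize(c['color'][y0:y0+95,x0:x0+95],None,fx=4.2,fy=4.2,interpolation=cv2.INTER_CUBIC)
    for dz in(0,-.017):
        q=(proj(c,p+[0,0,dz])[0]-[x0,y0]+.5)*4.2-.5
        cv2.circle(i,tuple(int(v) for v in q),2,(0,0,255) if dz==0 else (255,0,255),-1)
    o.append(i)
cv2.imwrite("pics/g1.png",np.hstack(o))
delta((.447,.089,.165),DOWN)
E
```

```text
t 16.25 tcp [0.4409 0.0825 0.2408] q [ 1.310e-01 -1.740e-01  2.031e+00 -2.000e-03  1.302e+00  1.709e+00] F [-1.1  0.2 -1. ] w 0.998 g 0.0
grid tcp [0.0367 0.3101 0.1303] Fgrid [-1.4  0.1 -0.4] tilt err [  0.05 -28.01  -1.3 ]
delta [0.0002, -0.0059, 0.0844] [0.11, 0.16, -0.43]
```

View pics/g1.png

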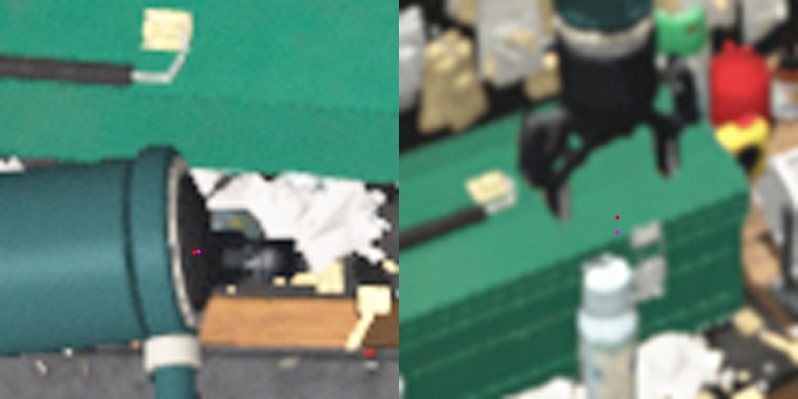

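The left view shows the gripper over bottle_2's cap. The scene view shows the open fingertips at (562,215) and (670,170), midpoint (616,192), above the projected TCP at (617,217). The open tips are therefore behind the TCP, consistent with the early-probe offset, and the lateral alignment is good. I'll descend to about 0.143.

Request:
{"op": "jog_arm", "data": {
  "deltas": [0,-0.0065,0,0.1,0.2,-0.4,1,0,-0.0065,0.02,0.1,0.2,-0.4,1,0,-0.0065,0.04,0.1,0.2,-0.4,1,0,-0.0065,0.06,0.1,0.2,-0.4,1,0,-0.0065,0.08,0.1,0.2,-0.4,1,0,-0.0065,0.09,0.1,0.2,-0.4,1,0,-0.0065,0.09,0.1,0.2,-0.4,1]
}}

```text
time: 17.05
tool_pos: [0.4488, 0.0906, 0.1611]
tcp_rot: [-3.141, -0.0, -0.008]
wrist_force: [-0.1, 0.4, -0.7]
width: 1.001
grip_force: 0.0
```

```bash
python3 - <<'E'
from h import *
st()
delta((.447,.089,.143),DOWN)
E
```

```text
t 17.05 tcp [0.4488 0.0906 0.1611] q [ 0.145 -0.107  2.125  0.     1.119  1.715] F [-0.1  0.4 -0.7] w 1.001 g 0.0
grid tcp [0.0073 0.3185 0.0558] Fgrid [-0.4  0.4 -0.6] tilt err [  0.45 -26.7   -1.65]
delta [-0.0019, 0.0017, 0.0181] [-0.05, -0.3, 0.02]
```

Request:
{"op": "jog_arm", "data": {
  "deltas": [-0.001,0.0015,0.01,0,0,0,1,-0.001,0.0015,0.018,0,0,0,1,-0.001,0.0015,0.018,0,0,0,1]
}}

```text
time: 17.35
tool_pos: [0.4464, 0.0888, 0.1413]
tcp_rot: [-3.141, -0.0, -0.004]
wrist_force: [0.2, 0.3, 0.9]
width: 0.997
grip_force: 0.0
```

```bash
python3 - <<'E'
from h import *
st()
c=read_camera("scene")
cv2.imwrite("pics/g2.png",cv2.resize(c['color'][165:265,250:350],None,fx=6,fy=6,interpolation=cv2.INTER_CUBIC))
for z in (.178,.146,.125): print(z,((proj(c,[.447,.089,z])[0]-[250,165]+.5)*6).round())
E
```

```text
t 17.35 tcp [0.4464 0.0888 0.1413] q [ 0.142 -0.09   2.148 -0.     1.081  1.712] F [0.2 0.3 0.9] w 0.997 g 0.0
grid tcp [-0.0038  0.3166  0.0393] Fgrid [0.6 0.3 0.7] tilt err [  0.41 -26.85  -1.64]
0.178 [300. 300.]
0.146 [302. 340.]
0.125 [303. 366.]
```

View pics/g2.png

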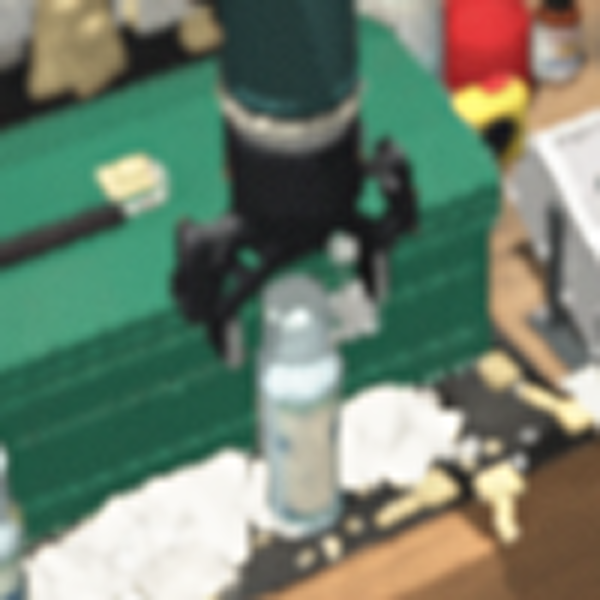

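The scene crop shows the open tips at (233,360) and (378,300), midpoint (306,330), which is z≈0.154 beside the cap (cap spans rows 300–340). That fits a cap grip, so I close.

Request:
{"op": "jog_arm", "data": {
  "deltas": [0,0,0,0,0,0,-1,0,0,0,0,0,0,-1,0,0,0,0,0,0,-1,0,0,0,0,0,0,-1,0,0,0,0,0,0,-1,0,0,0,0,0,0,-1],
  "squeeze": 70
}}

```text
time: 18.0
tool_pos: [0.4475, 0.0891, 0.1426]
tcp_rot: [-3.141, -0.0, -0.008]
wrist_force: [0.2, 1.4, 2.5]
width: 0.44
grip_force: 70.1
```

```bash
python3 - <<'E'
from h import *
st()
E
```

```text
t 18.0 tcp [0.4475 0.0891 0.1426] q [ 0.142 -0.091  2.147  0.     1.081  1.712] F [0.2 1.4 2.5] w 0.44 g 70.13955473899841
grid tcp [-0.0021  0.3169  0.04  ] Fgrid [1.3 1.4 2.2] tilt err [  0.44 -26.7   -1.65]
```

```bash
python3 - <<'E'
from h import *
c=read_camera("top")
r,o=grid(*RK)
for p in((105,133),(201,139),(297,145),(98,225),(192,229),(285,234),(148,170),(243,178)):
    q=((p[0]+.5)/4.4-.5+310,(p[1]+.5)/4.4-.5+195)
    d=r.inv().apply(ray(c,q));b=r.inv().apply(c['origin']-o);print((b+d*(-.005-b[2])/d[2]).round(4))
delta((.447,.089,.42),DOWN)
delta(*cell(-.038,-.066,.17))
E
```

```text
[ 0.0285  0.0689 -0.005 ]
[ 0.0275  0.0028 -0.005 ]
[ 0.0266 -0.0634 -0.005 ]
[-0.0435  0.0692 -0.005 ]
[-0.043   0.0031 -0.005 ]
[-0.0433 -0.0625 -0.005 ]
[ 0.0017  0.0374 -0.005 ]
[-0.0009 -0.0288 -0.005 ]
delta [0.0009, -0.0001, -0.2774] [-0.04, -0.3, 0.02]
delta [-0.1017, 0.38, -0.1004] [-0.44, 26.7, 1.65]
```

```bash
sed -i 's/-.2283/-.2251/' h.py; python3 - <<'E'
from h import *
delta(*cell(-.038,-.066,.17))
E
```

```text
delta [-0.1017, 0.3768, -0.1004] [-0.44, 26.7, 1.65]
```

Request:
{"op": "jog_arm", "data": {
  "deltas": [0,0,-0.02,0,0,0,-1,0,0,-0.06,0,0,0,-1,0,0,-0.1,0,0,0,-1,0,0,-0.14,0,0,0,-1,0,0.02,-0.18,0,0,0,-1,0,0.05,-0.215,0,0,0,-1,0,0.09,-0.235,0,0,0,-1,0,0.13,-0.24,0,0,0,-1]
}}

```text
time: 18.85
tool_pos: [0.4468, -0.0423, 0.385]
tcp_rot: [3.141, 0.003, 0.013]
wrist_force: [2.5, -1.0, -1.7]
width: 0.439
grip_force: 70.4
```

Request:
{"op": "jog_arm", "data": {
  "deltas": [-0.01,0.045,0,0,4,0.2,-1,-0.03,0.085,0,0,8,0.5,-1,-0.045,0.125,0,0,12,0.8,-1,-0.06,0.165,0,-0.1,16,1,-1,-0.075,0.2,0,-0.2,20,1.2,-1,-0.085,0.22,0,-0.3,24,1.4,-1,-0.095,0.235,0,-0.4,26.7,1.6,-1,-0.1,0.24,0,-0.4,26.7,1.6,-1]
}}

```text
time: 19.65
tool_pos: [0.3436, -0.2821, 0.3793]
tcp_rot: [3.051, -0.051, 0.727]
wrist_force: [-1.0, -0.5, -1.7]
width: 0.436
grip_force: 70.6
```

```bash
python3 - <<'E'
from h import *
st()
delta(*cell(-.038,-.066,.155))
E
```

```text
t 19.65 tcp [ 0.3436 -0.2821  0.3793] q [-1.06  -0.474  2.064  0.411  1.32   0.488] F [-1.  -0.5 -1.7] w 0.436 g 70.57056427001953
grid tcp [ 0.0225 -0.0604  0.293 ] Fgrid [-1.6 -0.5 -1.1] tilt err [ 0.03 -0.21  0.25]
delta [-0.06, 0.006, 0.1382] [-0.03, 0.21, -0.25]
```

Request:
{"op": "jog_arm", "data": {
  "deltas": [-0.03,0.003,0.02,0,0.2,-0.2,-1,-0.06,0.006,0.05,0,0.2,-0.2,-1,-0.06,0.006,0.09,0,0.2,-0.2,-1,-0.06,0.006,0.12,0,0.2,-0.2,-1,-0.06,0.006,0.132,0,0.2,-0.2,-1,-0.06,0.006,0.132,0,0.2,-0.2,-1]
}}

```text
time: 20.25
tool_pos: [0.3522, -0.2854, 0.2344]
tcp_rot: [3.053, -0.035, 0.731]
wrist_force: [-0.1, 0.3, -1.2]
width: 0.441
grip_force: 70.5
```

```bash
python3 - <<'E'
from h import *
st()
delta(*cell(-.038,-.066,.0676))
c=read_camera("top");i=c['color'][190:270,290:410]
r,o=grid(*RK);P=r.apply([[-.067,-.037,0],[-.067,-.095,0],[-.003,-.095,0],[-.003,-.037,0]])+o
print(((proj(c,P)-[290,190]+.5)*5).round())
cv2.imwrite("pics/i1.png",cv2.resize(i,None,fx=5,fy=5,interpolation=cv2.INTER_CUBIC))
E
```

```text
t 20.25 tcp [ 0.3522 -0.2854  0.2344] q [-1.047 -0.397  2.278  0.463  1.054  0.357] F [-0.1  0.3 -1.2] w 0.441 g 70.54189682006836
grid tcp [-0.0355 -0.0634  0.1599] Fgrid [-0.7  0.3 -1. ] tilt err [ 0.32 -0.06 -0.27]
delta [-0.0024, 0.0031, 0.0923] [-0.32, 0.06, 0.27]
[[375. 327.]
 [469. 331.]
 [480. 240.]
 [385. 235.]]
```

View pics/i1.png

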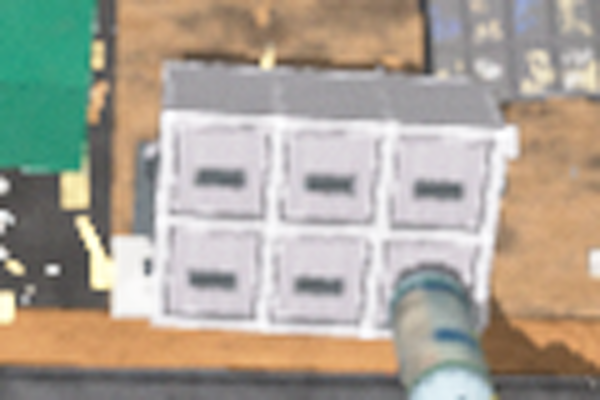

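The top view shows the bottle's underside at (432,285) over the low_right mouth (inner edges about x 386–481), close to the predicted cell. I'll insert.

Request:
{"op": "jog_arm", "data": {
  "deltas": [-0.002,0.003,0.005,-0.3,0,0.2,-1,-0.002,0.003,0.011,-0.3,0,0.2,-1,-0.002,0.003,0.017,-0.3,0,0.2,-1,-0.002,0.003,0.023,-0.3,0,0.2,-1,-0.002,0.003,0.029,-0.3,0,0.2,-1,-0.002,0.003,0.035,-0.3,0,0.2,-1,-0.002,0.003,0.035,-0.3,0,0.2,-1]
}}

```text
time: 21.0
tool_pos: [0.366, -0.2902, 0.2032]
tcp_rot: [3.044, -0.045, 0.732]
wrist_force: [-0.8, 0.3, -1.1]
width: 0.438
grip_force: 70.8
```

```bash
python3 - <<'E'
from h import *
st()
delta(*cell(-.038,-.066,.0676))
E
```

```text
t 21.0 tcp [ 0.366  -0.2902  0.2032] q [-1.017 -0.347  2.304  0.477  0.964  0.351] F [-0.8  0.3 -1.1] w 0.438 g 70.78867435455322
grid tcp [-0.0373 -0.0678  0.1259] Fgrid [-1.3  0.3 -0.6] tilt err [-0.19  0.03 -0.03]
delta [-0.0008, -0.002, 0.0583] [0.19, -0.03, 0.03]
```

Request:
{"op": "jog_arm", "data": {
  "deltas": [-0.001,-0.001,0.006,0.1,0,0,-1,-0.001,-0.001,0.012,0.1,0,0,-1,-0.001,-0.001,0.018,0.1,0,0,-1,-0.001,-0.001,0.024,0.1,0,0,-1,-0.001,-0.001,0.03,0.1,0,0,-1,-0.001,-0.001,0.036,0.1,0,0,-1,-0.001,-0.001,0.042,0.1,0,0,-1,-0.001,-0.001,0.042,0.1,0,0,-1]
}}

```text
time: 21.8
tool_pos: [0.3845, -0.2899, 0.1655]
tcp_rot: [3.046, -0.044, 0.733]
wrist_force: [-1.2, 0.2, -1.6]
width: 0.438
grip_force: 70.7
```

```bash
python3 - <<'E'
from h import *
st()
delta(*cell(-.038,-.066,.0676))
E
```

```text
t 21.8 tcp [ 0.3845 -0.2899  0.1655] q [-0.974 -0.277  2.329  0.505  0.864  0.337] F [-1.2  0.2 -1.6] w 0.438 g 70.74304461479187
grid tcp [-0.038  -0.0669  0.0839] Fgrid [-1.8  0.2 -0.9] tilt err [-0.08  0.06 -0.02]
delta [-0.0, -0.0009, 0.0163] [0.08, -0.06, 0.02]
```

Request:
{"op": "jog_arm", "data": {
  "deltas": [0,0,0.003,0,0,0,-1,0,0,0.006,0,0,0,-1,0,0,0.009,0,0,0,-1,0,0,0.012,0,0,0,-1,0,0,0.014,0,0,0,-1,0,0,0.016,0,0,0,-1,0,0,0.016,0,0,0,-1]
}}

```text
time: 22.5
tool_pos: [0.3918, -0.2906, 0.1521]
tcp_rot: [3.045, -0.044, 0.734]
wrist_force: [-0.5, -0.2, -1.3]
width: 0.439
grip_force: 70.7
```

```bash
python3 - <<'E'
from h import *
st()
E
```

```text
t 22.5 tcp [ 0.3918 -0.2906  0.1521] q [-0.958 -0.248  2.336  0.518  0.825  0.33 ] F [-0.5 -0.2 -1.3] w 0.439 g 70.74221849441528
grid tcp [-0.0375 -0.0674  0.0686] Fgrid [-1.  -0.2 -0.9] tilt err [-0.14  0.1  -0.03]
```

Request:
{"op": "jog_arm", "data": {
  "deltas": [0,0,0.001,0,0,0,-1,0,0,0.002,0,0,0,-1,0,0,0.003,0,0,0,-1,0,0,0.003,0,0,0,-1]
}}

```text
time: 22.9
tool_pos: [0.3933, -0.2908, 0.1497]
tcp_rot: [3.044, -0.044, 0.734]
wrist_force: [0.1, 0.3, -2.1]
width: 0.436
grip_force: 70.7
```

```bash
python3 - <<'E'
from h import *
st()
E
```

```text
t 22.9 tcp [ 0.3933 -0.2908  0.1497] q [-0.956 -0.243  2.337  0.52   0.818  0.328] F [ 0.1  0.3 -2.1] w 0.436 g 70.74183583259583
grid tcp [-0.0373 -0.0676  0.0658] Fgrid [-0.8  0.3 -1.9] tilt err [-0.17  0.12 -0.04]
```

Request:
{"op": "jog_arm", "data": {
  "deltas": [0,0,0.0015,0,0,0,-1,0,0,0.003,0,0,0,-1,0,0,0.0045,0,0,0,-1,0,0,0.0045,0,0,0,-1]
}}

```text
time: 23.3
tool_pos: [0.3965, -0.2922, 0.1509]
tcp_rot: [3.041, -0.04, 0.739]
wrist_force: [-19.2, 8.8, 28.0]
width: 0.439
grip_force: 75.9
```

```bash
python3 - <<'E'
from h import *
st()
E
```

```text
t 23.3 tcp [ 0.3965 -0.2922  0.1509] q [-0.952 -0.239  2.332  0.524  0.814  0.325] F [-19.2   8.8  28. ] w 0.439 g 75.92063069343567
grid tcp [-0.0338 -0.0689  0.0653] Fgrid [-4.6  8.3 33.8] tilt err [-0.25  0.33 -0.24]
```

Firm contact at 34 N with 77 mm of depth, so the bottle is home. I'll ease off, open and retreat.

Request:
{"op": "jog_arm", "data": {
  "deltas": [0,0,-0.003,0,0,0,-1,0,0,-0.003,0,0,0,0.3,0,0,-0.003,0,0,0,1,0,0,-0.003,0,0,0,1,0,0,-0.003,0,0,0,1,0,0,-0.02,0,0,0,1,0,0,-0.05,0,0,0,1,0,0,-0.08,0,0,0,1]
}}

```text
time: 24.1
tool_pos: [0.3582, -0.2887, 0.2166]
tcp_rot: [3.047, -0.044, 0.733]
wrist_force: [-0.6, 0.6, 0.9]
width: 1.003
grip_force: 0.0
```

```bash
python3 - <<'E'
from h import *
st()
c=read_camera("top");cv2.imwrite("pics/tmp_i2.png",c['color'])
r,o=grid(*RK);P=r.apply([-.038,-.066,.103])+o
print(proj(c,P),proj(read_camera("scene"),P))
# white cap blob near predicted
h=cv2.cvtColor(c['color'],cv2.COLOR_BGR2HSV);q=proj(c,P)[0].astype(int)
i=c['color'][q[1]-12:q[1]+13:2,q[0]-12:q[0]+13:2];print(i.mean(2).astype(int))
delta((.434,.299,.36),DOWN)
E
```

```text
t 24.1 tcp [ 0.3582 -0.2887  0.2166] q [-1.035 -0.372  2.295  0.472  1.005  0.351] F [-0.6  0.6  0.9] w 1.003 g 0.0
grid tcp [-0.0382 -0.0665  0.1413] Fgrid [-0.2  0.6  1. ] tilt err [-0.04  0.04 -0.02]
[[379.21620768 264.86580295]] [[401.12148836 185.70571451]]
[[152 149 144 200 218 218 215 183 123 173 166 153 156]
 [160 143 202 229 238 236 233 224 186 129 158 150 152]
 [227 200 225 234 238 222 221 227 199 148 153 157 152]
 [ 94 166 227 223 197 177 175 163 170 150 129 108  89]
 [ 92 164 194 187 183 184 185 175 146 132  90  92  88]
 [ 92 109 187 176 186 188 178 175 149 108  95  91  94]
 [102  99 122 156 180 216 236 223 168 104  67  71  75]
 [ 77  73  74 172 245 248 247 246 246 160  92  87  86]
 [114 106 100 226 245 247 246 246 246 204  98  91 101]
 [113 111 106 220 246 247 246 246 245 199  96 101  97]
 [114 114 112 106 150 150 208 246 245 143 100 153  96]
 [116 118 116 113 109 128 122 121  99 106 106 148  96]
 [101 121 115 114 107 107  97 106 105 110 110 119 101]]
delta [0.1159, -0.5916, -0.1022] [0.92, -27.35, -1.63]
```

The bottle stays in; its cap shows at about (379,269), leaning slightly down-slope. I'll push on the cap with shut fingers to make sure it is home.

Request:
{"op": "jog_arm", "data": {
  "deltas": [-0.003,0,0,0,0,0,-1,-0.006,0,0,0,0,0,-1,-0.006,0,0,0,0,0,-1,-0.006,0,0,0,0,0,-1,-0.006,0,0.012,0,0,0,-1,-0.006,0,0.024,0,0,0,-1,-0.006,0,0.03,0,0,0,-1,-0.006,0,0.03,0,0,0,-1]
}}

```text
time: 25.0
tool_pos: [0.367, -0.2887, 0.1855]
tcp_rot: [3.048, -0.044, 0.732]
wrist_force: [-0.1, -0.3, 0.6]
width: -0.002
grip_force: 0.0
```

Request:
{"op": "jog_arm", "data": {
  "deltas": [0,0,0.003,0,0,0,-1,0,0,0.006,0,0,0,-1,0,0,0.008,0,0,0,-1,0,0,0.01,0,0,0,-1,0,0,0.01,0,0,0,-1]
}}

```text
time: 25.5
tool_pos: [0.3717, -0.29, 0.1785]
tcp_rot: [3.044, -0.044, 0.734]
wrist_force: [-0.4, 0.1, -0.1]
width: 0.0
grip_force: 0.0
```

```bash
python3 - <<'E'
from h import *
st()
E
```

```text
t 25.5 tcp [ 0.3717 -0.29    0.1785] q [-1.004 -0.312  2.329  0.497  0.906  0.328] F [-0.4  0.1 -0.1] w 0.0 g 0.0
grid tcp [-0.0435 -0.0674  0.1012] Fgrid [-0.4  0.1  0.1] tilt err [-0.16  0.11 -0.04]
```

Request:
{"op": "jog_arm", "data": {
  "deltas": [0,0,0.002,0,0,0,-1,0,0,0.004,0,0,0,-1,0,0,0.006,0,0,0,-1,0,0,0.007,0,0,0,-1,0,0,0.007,0,0,0,-1]
}}

```text
time: 26.0
tool_pos: [0.3768, -0.2931, 0.1766]
tcp_rot: [3.036, -0.044, 0.741]
wrist_force: [-4.8, 0.0, 13.7]
width: -0.0
grip_force: 7.0
```

```bash
python3 - <<'E'
from h import *
st()
E
```

```text
t 26.0 tcp [ 0.3768 -0.2931  0.1766] q [-0.997 -0.302  2.327  0.503  0.888  0.326] F [-4.8  0.  13.7] w -0.0 g 6.971419681794941
grid tcp [-0.0396 -0.0703  0.0972] Fgrid [ 2.  -0.1 14.3] tilt err [-0.5   0.42 -0.13]
```

Contact is at TCP h=97 mm as expected for a seated bottle. Now bottle_1.

Request:
{"op": "jog_arm", "data": {
  "deltas": [0,0,-0.04,0,0,0,-1,0,0,-0.08,0,0,0,-1,0.02,-0.03,-0.12,0,-5,0,0,0.04,-0.07,-0.14,0,-12,-0.5,1,0.06,-0.11,-0.15,0.1,-20,-1,1,0.08,-0.155,-0.155,0.2,-27,-1.4,1,0.1,-0.2,-0.155,0.5,-27,-1.6,1,0.11,-0.245,-0.155,0.8,-27,-1.6,1]
}}

```text
time: 26.8
tool_pos: [0.4096, -0.0509, 0.3598]
tcp_rot: [-3.138, -0.003, -0.005]
wrist_force: [1.7, 0.4, 0.4]
width: 0.997
grip_force: 0.0
```

```bash
python3 - <<'E'
from h import *
st()
delta((.434,.299,.25),DOWN)
E
```

```text
t 26.8 tcp [ 0.4096 -0.0509  0.3598] q [-0.188 -0.307  1.921  0.005  1.525  1.381] F [1.7 0.4 0.4] w 0.997 g 0.0
grid tcp [0.0664 0.1727 0.2488] Fgrid [ 1.7  0.4 -0.4] tilt err [  0.64 -26.82  -1.68]
delta [0.0247, -0.3495, 0.1113] [-0.23, -0.18, 0.1]
```

Request:
{"op": "jog_arm", "data": {
  "deltas": [0.003,-0.048,0,0,0,0,1,0.006,-0.096,0,0,0,0,1,0.01,-0.144,0,0,0,0,1,0.013,-0.192,0,0,0,0,1,0.017,-0.24,0,0,0,0,1,0.02,-0.288,0.02,0,0,0,1,0.024,-0.33,0.04,0,0,0,1,0.024,-0.35,0.06,0,0,0,1]
}}

```text
time: 27.6
tool_pos: [0.4313, 0.3007, 0.2993]
tcp_rot: [-3.136, -0.005, -0.003]
wrist_force: [1.0, -1.1, -0.8]
width: 1.001
grip_force: 0.0
```

Request:
{"op": "jog_arm", "data": {
  "deltas": [0,0,0.03,0,0,0,1,0,0,0.06,0,0,0,1,0,0,0.06,0,0,0,1]
}}

```text
time: 27.9
tool_pos: [0.4285, 0.2959, 0.2349]
tcp_rot: [3.141, 0.002, -0.01]
wrist_force: [-0.9, 0.0, -0.2]
width: 1.001
grip_force: 0.0
```

```bash
python3 - <<'E'
from h import *
st()
delta((.434,.299,.1426),DOWN)
E
```

```text
t 27.9 tcp [0.4285 0.2959 0.2349] q [ 0.555 -0.032  1.914  0.003  1.266  2.124] F [-0.9  0.  -0.2] w 1.001 g 0.0
grid tcp [0.0175 0.52   0.1335] Fgrid [-0.9  0.   0.2] tilt err [  0.35 -27.37  -1.72]
delta [0.0061, -0.0031, 0.0923] [0.06, 0.37, 0.06]
```

Request:
{"op": "jog_arm", "data": {
  "deltas": [0.005,-0.002,0,0,0.3,0,1,0.005,-0.002,0,0,0.3,0,1,0.005,-0.002,0.03,0,0.3,0,1,0.005,-0.002,0.05,0,0.3,0,1,0.005,-0.002,0.05,0,0.3,0,1]
}}

```text
time: 28.4
tool_pos: [0.436, 0.2988, 0.1893]
tcp_rot: [-3.139, 0.0, -0.008]
wrist_force: [-0.9, -0.1, -0.1]
width: 1.0
grip_force: 0.0
```

```bash
python3 - <<'E'
from h import *
st()
delta((.434,.299,.1426),DOWN)
E
```

```text
t 28.4 tcp [0.436  0.2988 0.1893] q [ 0.554  0.009  1.96  -0.     1.167  2.125] F [-0.9 -0.1 -0.1] w 1.0 g 0.0
grid tcp [0.0034 0.523  0.0895] Fgrid [-0.9 -0.1  0.3] tilt err [  0.55 -26.7   -1.59]
delta [-0.0022, -0.0001, 0.0467] [-0.16, -0.3, -0.01]
```

Request:
{"op": "jog_arm", "data": {
  "deltas": [-0.0015,0,0.02,0,0,0,1,-0.0015,0,0.04,0,0,0,1,-0.0015,0,0.047,0,0,0,1,-0.0015,0,0.047,0,0,0,1,-0.0015,0,0.047,0,0,0,-1,-0.0015,0,0.047,0,0,0,-1,-0.0015,0,0.047,0,0,0,-1,-0.0015,0,0.047,0,0,0,-1]
}}

```text
time: 29.2
tool_pos: [0.4365, 0.3003, 0.1448]
tcp_rot: [-3.136, -0.0, -0.015]
wrist_force: [0.0, 0.4, 7.3]
width: 0.44
grip_force: 71.0
```

Request:
{"op": "jog_arm", "data": {
  "deltas": [0,0,0,0,0,0,-1,0,0,0,0,0,0,-1,0,0,0,0,0,0,-1]
}}

```text
time: 29.5
tool_pos: [0.4366, 0.3003, 0.1448]
tcp_rot: [-3.136, -0.001, -0.015]
wrist_force: [-0.0, 0.6, 5.6]
width: 0.439
grip_force: 70.9
```

```bash
python3 - <<'E'
from h import *
st()
delta(*cell(.032,-.067,.28))
E
```

```text
t 29.5 tcp [0.4366 0.3003 0.1448] q [ 5.560e-01  4.800e-02  2.006e+00 -1.000e-03  1.076e+00  2.127e+00] F [-0.   0.6  5.6] w 0.439 g 70.89232563972473
grid tcp [-0.0163  0.5246  0.0496] Fgrid [2.5 0.6 5. ] tilt err [  0.71 -26.44  -1.58]
delta [-0.0768, 0.5882, -0.2312] [-0.71, 26.44, 1.58]
```

Request:
{"op": "jog_arm", "data": {
  "deltas": [0,0,-0.02,0,0,0,-1,0,0,-0.06,0,0,0,-1,0,0,-0.1,0,0,0,-1,0,0,-0.14,0,0,0,-1,0,0.02,-0.18,0,0,0,-1,0,0.05,-0.215,0,0,0,-1,0,0.09,-0.235,0,0,0,-1,0,0.13,-0.24,0,0,0,-1]
}}

```text
time: 30.3
tool_pos: [0.4344, 0.168, 0.3858]
tcp_rot: [-3.136, -0.003, -0.018]
wrist_force: [0.9, 0.3, -1.7]
width: 0.436
grip_force: 70.7
```

Request:
{"op": "jog_arm", "data": {
  "deltas": [0,0.045,0,0,0,0,-1,0,0.09,0,0,0,0,-1,0,0.135,0,0,0,0,-1,-0.01,0.18,0,0,0,0,-1,-0.02,0.225,0,0,0,0,-1,-0.03,0.27,0,0,4,0.2,-1,-0.04,0.315,0,0,8,0.4,-1,-0.05,0.35,0,0,12,0.6,-1]
}}

```text
time: 31.1
tool_pos: [0.3828, -0.1831, 0.3802]
tcp_rot: [-3.12, 0.017, -0.341]
wrist_force: [0.8, 0.0, -1.5]
width: 0.435
grip_force: 70.7
```

```bash
python3 - <<'E'
from h import *
st()
delta(*cell(.032,-.067,.23))
E
```

```text
t 31.1 tcp [ 0.3828 -0.1831  0.3802] q [-0.61  -0.422  1.978  0.128  1.409  0.962] F [ 0.8  0.  -1.5] w 0.435 g 70.70915579795837
grid tcp [0.0552 0.0398 0.2773] Fgrid [ 0.   0.  -1.7] tilt err [  0.6  -14.51  -0.92]
delta [-0.0125, 0.107, 0.0508] [-0.6, 14.51, 0.92]
```

Request:
{"op": "jog_arm", "data": {
  "deltas": [0,0.03,0,0,4,0.2,-1,0,0.07,0,-0.2,9,0.5,-1,-0.006,0.1,0.01,-0.4,14,0.8,-1,-0.012,0.107,0.03,-0.6,14.5,0.9,-1,-0.012,0.107,0.05,-0.6,14.5,0.9,-1,-0.012,0.107,0.05,-0.6,14.5,0.9,-1]
}}

```text
time: 31.7
tool_pos: [0.3797, -0.2866, 0.3239]
tcp_rot: [-3.057, 0.048, -0.722]
wrist_force: [0.4, 0.5, -1.7]
width: 0.434
grip_force: 70.8
```

```bash
python3 - <<'E'
from h import *
st()
delta(*cell(.032,-.067,.155))
E
```

```text
t 31.7 tcp [ 0.3797 -0.2866  0.3239] q [-0.978 -0.403  2.117  0.408  1.18   0.514] F [ 0.4  0.5 -1.7] w 0.434 g 70.78452587127686
grid tcp [ 0.0296 -0.0638  0.2272] Fgrid [-0.4  0.5 -1.7] tilt err [ 0.36 -0.43  0.21]
delta [0.003, 0.0037, 0.0722] [-0.36, 0.43, -0.21]
```

Request:
{"op": "jog_arm", "data": {
  "deltas": [0.002,0.003,0.02,-0.3,0.4,-0.2,-1,0.002,0.003,0.04,-0.3,0.4,-0.2,-1,0.002,0.003,0.06,-0.3,0.4,-0.2,-1,0.002,0.003,0.068,-0.3,0.4,-0.2,-1,0.002,0.003,0.068,-0.3,0.4,-0.2,-1]
}}

```text
time: 32.2
tool_pos: [0.4144, -0.2908, 0.2683]
tcp_rot: [3.044, -0.038, 0.737]
wrist_force: [-0.6, 0.3, -1.3]
width: 0.435
grip_force: 71.1
```

```bash
python3 - <<'E'
from h import *
st()
delta(*cell(.032,-.067,.155))
E
```

```text
t 32.2 tcp [ 0.4144 -0.2908  0.2683] q [-0.912 -0.327  2.17   0.425  1.024  0.511] F [-0.6  0.3 -1.3] w 0.435 g 71.05509638786316
grid tcp [ 0.0353 -0.0669  0.1619] Fgrid [-1.1  0.3 -0.8] tilt err [-0.1   0.21 -0.27]
delta [-0.0034, 0.0, 0.0069] [0.1, -0.21, 0.27]
```

Request:
{"op": "jog_arm", "data": {
  "deltas": [-0.003,-0.001,0,0,-0.2,0.2,-1,-0.003,-0.001,0.007,0,-0.2,0.2,-1,-0.003,-0.001,0.014,0,-0.2,0.2,-1,-0.003,-0.001,0.021,0,-0.2,0.2,-1,-0.003,-0.001,0.028,0,-0.2,0.2,-1,-0.003,-0.001,0.035,0,-0.2,0.2,-1,-0.003,-0.001,0.042,0,-0.2,0.2,-1,-0.003,-0.001,0.042,0,-0.2,0.2,-1]
}}

```text
time: 33.0
tool_pos: [0.4306, -0.2909, 0.2288]
tcp_rot: [3.046, -0.045, 0.731]
wrist_force: [-1.2, 0.2, -1.6]
width: 0.439
grip_force: 71.2
```

```bash
python3 - <<'E'
from h import *
st()
E
```

```text
t 33.0 tcp [ 0.4306 -0.2909  0.2288] q [-0.876 -0.272  2.202  0.436  0.931  0.511] F [-1.2  0.2 -1.6] w 0.439 g 71.15665555000305
grid tcp [ 0.0319 -0.0666  0.1193] Fgrid [-1.8  0.1 -0.9] tilt err [-0.14 -0.01 -0.01]
```

Request:
{"op": "jog_arm", "data": {
  "deltas": [0,0,0.006,0,0,0,-1,0,0,0.012,0,0,0,-1,0,0,0.018,0,0,0,-1,0,0,0.024,0,0,0,-1,0,0,0.03,0,0,0,-1,0,0,0.036,0,0,0,-1,0,0,0.041,0,0,0,-1,0,0,0.045,0,0,0,-1]
}}

```text
time: 33.8
tool_pos: [0.4516, -0.2922, 0.19]
tcp_rot: [3.043, -0.045, 0.733]
wrist_force: [-0.7, 0.4, -1.6]
width: 0.439
grip_force: 71.0
```

Request:
{"op": "jog_arm", "data": {
  "deltas": [0,0,0.002,0,0,0,-1,0,0,0.004,0,0,0,-1,0,0,0.004,0,0,0,-1]
}}

```text
time: 34.1
tool_pos: [0.4533, -0.2924, 0.1868]
tcp_rot: [3.043, -0.045, 0.733]
wrist_force: [-0.1, -0.4, -2.8]
width: 0.435
grip_force: 71.0
```

```bash
python3 - <<'E'
from h import *
st()
E
```

```text
t 34.1 tcp [ 0.4533 -0.2924  0.1868] q [-0.836 -0.194  2.224  0.461  0.823  0.497] F [-0.1 -0.4 -2.8] w 0.435 g 71.0445785522461
grid tcp [ 0.0331 -0.0674  0.0716] Fgrid [-1.4 -0.4 -2.5] tilt err [-0.24  0.1  -0.03]
```

Request:
{"op": "jog_arm", "data": {
  "deltas": [0,0,0.0015,0,0,0,-1,0,0,0.003,0,0,0,-1,0,0,0.0045,0,0,0,-1,0,0,0.006,0,0,0,-1,0,0,0.006,0,0,0,-1]
}}

```text
time: 34.6
tool_pos: [0.4565, -0.2932, 0.1845]
tcp_rot: [3.041, -0.043, 0.736]
wrist_force: [-12.3, 3.0, 13.4]
width: 0.438
grip_force: 73.0
```

```bash
python3 - <<'E'
from h import *
st()
E
```

```text
t 34.6 tcp [ 0.4565 -0.2932  0.1845] q [-0.832 -0.186  2.223  0.464  0.814  0.494] F [-12.3   3.   13.4] w 0.438 g 72.95514822006226
grid tcp [ 0.0349 -0.0681  0.0681] Fgrid [-5.   2.6 17.5] tilt err [-0.3   0.21 -0.13]
```

Seated at 17 N. I'll release, retreat, shut, and press on the cap to check.

Request:
{"op": "jog_arm", "data": {
  "deltas": [0,0,-0.002,0,0,0,-1,0,0,-0.002,0,0,0,0.3,0,0,-0.002,0,0,0,1,0,0,-0.002,0,0,0,1,0,0,-0.002,0,0,0,1,0,0,-0.02,0,0,0,1,0,0,-0.05,0,0,0,1,0,0,-0.075,0,0,0,1]
}}

```text
time: 35.4
tool_pos: [0.4215, -0.291, 0.2489]
tcp_rot: [3.044, -0.045, 0.733]
wrist_force: [0.0, 0.1, -0.5]
width: 0.997
grip_force: 0.0
```

Request:
{"op": "jog_arm", "data": {
  "deltas": [-0.006,0,0,0,0,0,-1,-0.006,0,0,0,0,0,-1,-0.006,0,0,0,0,0,-1,-0.006,0,0,0,0,0,-1,-0.006,0,0.012,0,0,0,-1,-0.006,0,0.024,0,0,0,-1,-0.006,0,0.033,0,0,0,-1,-0.006,0,0.033,0,0,0,-1]
}}

```text
time: 36.2
tool_pos: [0.4312, -0.2903, 0.2133]
tcp_rot: [3.048, -0.045, 0.73]
wrist_force: [-0.1, -0.0, -0.6]
width: 0.003
grip_force: 0.0
```

```bash
python3 - <<'E'
from h import *
st()
E
```

```text
t 36.2 tcp [ 0.4312 -0.2903  0.2133] q [-0.875 -0.256  2.22   0.446  0.903  0.495] F [-0.1 -0.  -0.6] w 0.003 g 0.0
grid tcp [ 0.0253 -0.0659  0.1053] Fgrid [-0.3 -0.  -0.5] tilt err [-0.04 -0.07  0.01]
```

Request:
{"op": "jog_arm", "data": {
  "deltas": [0,0,0.002,0,0,0,-1,0,0,0.004,0,0,0,-1,0,0,0.006,0,0,0,-1,0,0,0.008,0,0,0,-1,0,0,0.0095,0,0,0,-1,0,0,0.0095,0,0,0,-1]
}}

```text
time: 36.8
tool_pos: [0.4361, -0.2922, 0.2084]
tcp_rot: [3.042, -0.045, 0.735]
wrist_force: [-0.4, 0.2, 1.0]
width: -0.007
grip_force: 0.6
```

```bash
python3 - <<'E'
from h import *
st()
E
```

```text
t 36.8 tcp [ 0.4361 -0.2922  0.2084] q [-0.868 -0.245  2.222  0.45   0.882  0.493] F [-0.4  0.2  1. ] w -0.007 g 0.5617527529830113
grid tcp [ 0.0275 -0.0677  0.0986] Fgrid [0.1 0.1 1.1] tilt err [-0.29  0.16 -0.04]
```

Request:
{"op": "jog_arm", "data": {
  "deltas": [0,0,0.0015,0,0,0,-1,0,0,0.003,0,0,0,-1,0,0,0.0045,0,0,0,-1,0,0,0.0045,0,0,0,-1]
}}

```text
time: 37.2
tool_pos: [0.4404, -0.2948, 0.2095]
tcp_rot: [3.034, -0.045, 0.743]
wrist_force: [-6.3, 1.9, 15.9]
width: 0.002
grip_force: 8.7
```

```bash
python3 - <<'E'
from h import *
st()
E
```

```text
t 37.2 tcp [ 0.4404 -0.2948  0.2095] q [-0.864 -0.24   2.219  0.454  0.872  0.492] F [-6.3  1.9 15.9] w 0.002 g 8.684150956478334
grid tcp [ 0.032  -0.0701  0.0976] Fgrid [ 1.6  1.7 17. ] tilt err [-0.6   0.54 -0.13]
```

Same stop depth as the first bottle (97.6 mm), so it is home. I'll retreat and take a last look.

Request:
{"op": "jog_arm", "data": {
  "deltas": [0,0,-0.03,0,0,0,-1,0,0,-0.07,0,0,0,-1,0,0,-0.11,0,0,0,-1,0,-0.045,-0.14,0,0,0,-1,0,-0.09,-0.15,0,0,0,-1,0,-0.135,-0.15,0,0,0,-1,0,-0.18,-0.15,0,0,0,-1,0,-0.2,-0.15,0,0,0,-1]
}}

```text
time: 38.0
tool_pos: [0.3752, -0.0866, 0.3371]
tcp_rot: [3.043, -0.042, 0.737]
wrist_force: [0.4, -0.0, 0.3]
width: 0.001
grip_force: 0.0
```

```bash
python3 - <<'E'
from h import *
st()
c=read_camera("top");cv2.imwrite("pics/f1.png",cv2.resize(c['color'][160:290,150:470],None,fx=2.5,fy=2.5,interpolation=cv2.INTER_CUBIC))
E
```

```text
t 38.0 tcp [ 0.3752 -0.0866  0.3371] q [-0.471 -0.724  2.263  0.211  1.174  1.088] F [ 0.4 -0.   0.3] w 0.001 g 0.0
grid tcp [0.0264 0.136  0.2437] Fgrid [ 0.6 -0.   0.1] tilt err [-0.18  0.24 -0.14]
```

View pics/f1.png

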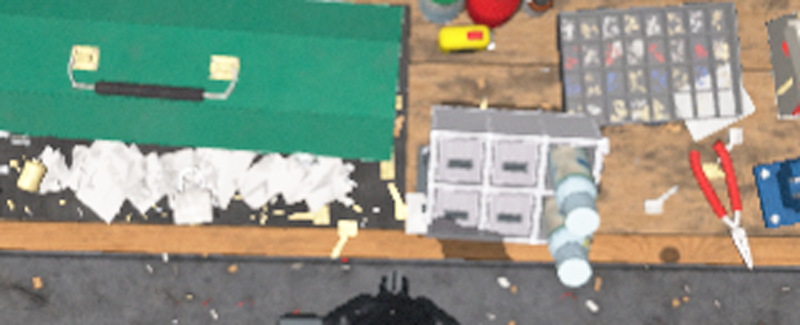

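The top view shows both bottles standing in the right-hand column, caps out at (582,218) and (574,270). The pliers and tape measure are unmoved, and the arm is clear.

```bash
python3 -c "
from workcell import finish_job
print(finish_job())"
```

```text
the job is handed in; nothing more can be done
None
```

Both bottles are in the rack's two free cells, low_right and high_right, caps outwards and pressed home against the stop; the job was handed in at about 38 s, with the pliers and tape measure seen undisturbed and the padlock never picked out in the pictures.

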